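Pack out a breaker row with the spacer that fits

ROBOT

A 6-joint arm with a two-finger parallel gripper is mounted at the origin on the work surface. World frame = base frame: x ahead of the robot, y to its left, z up, the work surface at z = 0. Lengths are in m, angles in rad, forces in N, time in s.
With the tool pointing down it reaches from about 0.275 to 0.875 m from the base axis. Payload 12.5 kg.
Tool frame: the origin (TCP) lies at the centre of the arm's flange, where the gripper is bolted on; the fingertips stand 173 mm ahead of it and the grasp point (between the pads) lies 155 mm ahead of it; z points along the fingers, y is the direction in which the jaws open and shut (so a half turn about z gives the same grasp; the last joint's range is limited). The gripper opens to 85 mm and grips with 20 to 120 N. Pads are 22 mm wide; open, the fingers measure 114 mm over their backs; the gripper's body (76 mm by 85 mm) begins 54 mm behind the grasp point. The pads swing forward as they close: fully open they stand 13 mm farther back than shut.
Start: joints at [1.175, 0.351, 1.652, -0, 1.139, -0.085], TCP at [0.168, 0.524, 0.405] pointing down, gripper open.
Joint ranges: [-2.75, 2.75], [-0.79, 2.1], [0.01, 2.65], [-1.57, 4.71], [0.07, 3.14], [-2.87, 2.87]. Speed limits (rad/s): [2.22, 2.22, 2.79, 3.14, 3.14, 3.14].

INTERFACE

Orientations are given as a unit quaternion [w, x, y, z].
In Python, from cell import env gives the robot as it stands. The module is installed in compiled form; this text tells all that it offers.
- The arm moves only by the tool carry_out, never from a script. Its argument "rows" is a list of rows, each a list of 7 numbers: the turn, a rotation vector about the world's x, y, z scaled (see below), then the shift along the world's x, y, z scaled (see below), then the closure, from 0 (fully open) to 1 (shut). In form: [[rx, ry, rz, tx, ty, tz, claw], ...]. A call has 1 to 5 rows; each row is the pose to reach, as a shift and turn from the pose measured when the call began, turning the shorter way round; what a row does not reach only later rows make up. The controller multiplies each number of a shift by 0.2 m and each number of a turn by 360 degrees. A row lasts 1/12 s, in which the tool goes at most 41.7 mm and 7.16 degrees, less where a joint would pass 70% of its speed; a pose out of reach is approached as far as the arm can. A call with a number of a shift or a turn outside -1 to 1 is refused whole. A call with a gripper value outside its range is refused whole. The fingers move at their own pace and stop on an object; "grip_force" is the grip in N (left out, the last holds). Time passes only in rows, so rows that repeat a pose let the fingers close. It gives the time, the measured TCP pose, the force and the opening at its end, in the units of the state.
- env.state(): the state, without advancing time (a new reading comes with each control period).
- env.camera(name): name is "side" or "top"; returns the picture (420x560x3 uint8, red, green, blue); there is no depth.
- env.camera_model(name): a dict with "fov_y" (degrees; the focal length in pixels is half the picture's height over the tangent of half this angle, whatever the lens; pixels are square), "cx", "cy" (the principal point, pixels), "origin" and "orientation" of the camera in the world. Camera axes: x right, y up, looking along -z (the intrinsics and any distortion apply to the point x, -y, -z); pixel columns grow to the right and rows downward; lengths in m; the calibration is good to about 2 mm. A picture is of the moment at which its call begins. camera_model takes no time and is no camera call.
- env.finish_job(): hands the job in, once; it reports no verdict.
The state is a dict: "time": time; "joints": joint angles; "joint_vel": joint speeds; "joint_efforts": joint torques, N m; "ee_pos": TCP position; "tcp_rot": TCP orientation; "force": force on the tool from outside, world axes, zero at the start; "torque": the same for the moment, N m; "gripper_width": opening from 0.0 (shut) to 1.0 (fully open).
Only numpy, scipy, OpenCV 4.12 (cv2) and the standard library are available. Lean on these libraries where they do the work, as an engineer would, in place of code of your own. Each camera call takes 0.05 s, during which the arm holds its last target.

TASK

One of the three spacers in the grey tray is the right thickness for the gap between the breaker row's green end plate and the blue sprung jaw on the wiring board. Try them in the gap without forcing any (keep contact well under 40 N), until you find the one that slides down snugly and pushes the spring jaw back a little; leave that one fully home on the rail, square and centred on it, and the other two in the tray. Do not push any of the other tools about.

Things in the scene. Friction and masses are not known exactly. Their poses are not given: they have to be found in the camera images.
- gap_floor (a point): point on the rail top (floor of the gap, 18 mm above the table) at the foot of the fixed green end plate, midway along it. x runs along the plate's face, z up, +y into the plate: the gap is on the -y side, open at both x ends. Plate 60 mm long; upright for 32 mm, above that its lip flares back 5 mm over the next 13 mm as a lead-in
- jaw (a joint): blue spring jaw facing the plate: how far it is pushed back from rest (m), hard stop at 0.0035; spring 2 N at rest, 3.8 N at the stop. 56 mm long, flared lip like the plate's. The gap at rest is about 12, 16 or 20 mm (not measured). The right spacer is 2 mm thicker than that; the next thinner has 2 mm of play, the next thicker jams in the lips over 25 mm above home
- board: fixed grey wiring board on its back, 130 (x) by 260 (y) by 12 mm, with a steel rail along y, white breakers on the +y side of the gap and, on the -y side, the black end stop with the jaw. Nothing on it is higher than 75 mm above the table. Origin: centre of its underside; axes as gap_floor's
- tray: fixed grey open tray, 100 (x) by 220 (y) by 16 mm, walls 4 mm, floor 4 mm thick. Origin: centre of its underside. The spacers stand in a row along its y, about 65 mm apart
- spacer_yellow: loose spacer block, yellow tab, 14 mm thick. White block 44 (x) by 14 (y) by 45 (z) mm, and centred on it an upright yellow grip tab 30 (x) by 12 (y) by 42 (z) mm: 87 mm tall in all, 50 to 85 g. Origin: centre of its underside; z up through the tab. Starts standing on the tray floor; either way round is the same
- spacer_orange: loose spacer block, orange tab, 18 mm thick. White block 44 (x) by 18 (y) by 45 (z) mm, and centred on it an upright orange grip tab 30 (x) by 12 (y) by 42 (z) mm: 87 mm tall in all, 50 to 85 g. Origin: centre of its underside; z up through the tab. Starts standing on the tray floor; either way round is the same
- spacer_red: loose spacer block, red tab, 22 mm thick. White block 44 (x) by 22 (y) by 45 (z) mm, and centred on it an upright red grip tab 30 (x) by 12 (y) by 42 (z) mm: 87 mm tall in all, 50 to 85 g. Origin: centre of its underside; z up through the tab. Starts standing on the tray floor; either way round is the same
- driver_red: bystander: loose screwdriver with red handle, 200 mm long, lying on the table; origin mid-length on its underside, x along it to the tip
- driver_orange: bystander: loose screwdriver with orange handle, 180 mm long, lying on the table; origin mid-length on its underside, x along it to the tip
- saw: bystander: loose folding saw with black handle, about 220 mm long, 26 mm wide, lying on the table; origin near mid-length on its underside, x towards the blade's tip
Things that resemble listed ones, but are neither listed nor needed, are in the scene too. What is shaped like the spacer_orange but black is not meant.

How it is judged:
At the end, for the whole second after the job is handed in: One spacer stands released in the gap, holding the jaw back more than 1 mm: underside within 3 mm of the rail, centred within 12 mm along the plate, upright within 0.06 rad, square to the plate within 0.08 rad. The other two are at rest in the tray, standing or lying (value of joint jaw above 0.001 m and ((x of spacer_yellow in the frame of gap_floor between -0.012 and 0.012 m and y of spacer_yellow in the frame of gap_floor between -0.011 and -0.004 m and z of spacer_yellow in the frame of gap_floor below 0.003 m and angle between spacer_yellow's own z axis and vertical below 0.06 rad and angle between the y axis of spacer_yellow and the y axis of gap_floor, either way round below 0.08 rad and linear speed of spacer_yellow below 0.01 m/s and x of spacer_orange in the frame of tray between -0.05 and 0.05 m and y of spacer_orange in the frame of tray between -0.11 and 0.11 m and z of each of spacer_orange, spacer_red in the frame of tray below 0.035 m and linear speed of each of spacer_orange, spacer_red below 0.02 m/s and x of spacer_red in the frame of tray between -0.05 and 0.05 m and y of spacer_red in the frame of tray between -0.11 and 0.11 m) or (x of spacer_orange in the frame of gap_floor between -0.012 and 0.012 m and y of spacer_orange in the frame of gap_floor between -0.013 and -0.006 m and z of spacer_orange in the frame of gap_floor below 0.003 m and angle between spacer_orange's own z axis and vertical below 0.06 rad and angle between the y axis of spacer_orange and the y axis of gap_floor, either way round below 0.08 rad and linear speed of spacer_orange below 0.01 m/s and x of spacer_yellow in the frame of tray between -0.05 and 0.05 m and y of spacer_yellow in the frame of tray between -0.11 and 0.11 m and z of each of spacer_yellow, spacer_red in the frame of tray below 0.035 m and linear speed of each of spacer_yellow, spacer_red below 0.02 m/s and x of spacer_red in the frame of tray between -0.05 and 0.05 m and y of spacer_red in the frame of tray between -0.11 and 0.11 m) or (x of spacer_red in the frame of gap_floor between -0.012 and 0.012 m and y of spacer_red in the frame of gap_floor between -0.015 and -0.008 m and z of spacer_red in the frame of gap_floor below 0.003 m and angle between spacer_red's own z axis and vertical below 0.06 rad and angle between the y axis of spacer_red and the y axis of gap_floor, either way round below 0.08 rad and linear speed of spacer_red below 0.01 m/s and x of spacer_yellow in the frame of tray between -0.05 and 0.05 m and y of spacer_yellow in the frame of tray between -0.11 and 0.11 m and z of each of spacer_yellow, spacer_orange in the frame of tray below 0.035 m and linear speed of each of spacer_yellow, spacer_orange below 0.02 m/s and x of spacer_orange in the frame of tray between -0.05 and 0.05 m and y of spacer_orange in the frame of tray between -0.11 and 0.11 m))); the robot touches nothing.
It fails at once if a spacer is forced into the gap: it bears on the board, the fixed plate or the jaw with more than 40 N (contact force between any of spacer_yellow, spacer_orange, spacer_red and board above 40 N or contact force between any of spacer_yellow, spacer_orange, spacer_red and jaw above 40 N).
It fails at once if the robot's fingers or arm press on the board or breakers with more than 40 N (contact force between any of the fingers, the arm and board above 40 N).
It fails at once if a screwdriver or the folding saw is moved by more than 30 mm (distance of any of driver_red, driver_orange, saw from where it was at the start of the episode above 0.03 m).
It also fails if it takes over 67 s, if anything falls off the work surface, if the arm or the gripper's body presses on something with over 40 N, if the wrist force passes 120 N, or if a joint passes its speed limit or range.

## Working session

There is one attempt and no reset: what is moved stays moved. The work goes in short steps, Python scripts to look and compute and a tool call to move; the robot and the scene stay as the last step left them, time stands still between calls to the robot, and variables do not carry over. Pictures are saved under pics/ and viewed, and the job is handed in when it is done.

Besides the shell and the picture viewer there is one more tool, called after "Call:" as name(argument=value, ...), one argument or row to a line, values as JSON. carry_out: Moves the arm, as the interface text tells. Its arguments: {"type":"object","properties":{"rows":{"type":"array","items":{"type":"array","items":{"type":"number","minimum":-1,"maximum":1}}},"grip_force":{"type":"number"}},"required":["rows"]}

```bash
mkdir -p pics; cat > h.py <<'E'
import numpy as np, cv2
from cell import env
def snap(name,fn):
    im=env.camera(name); cv2.imwrite('pics/'+fn,im[:,:,::-1]); return im
E
python3 - <<'E'
from h import *
print(env.state())
for n in ('side','top'):
    print(n,env.camera_model(n)); snap(n,n+'0.png')
E
```

```text
{'time': 0.0, 'joints': array([ 1.17539160e+00,  3.51221789e-01,  1.65244855e+00,  2.30066877e-05,
        1.13908431e+00, -8.46078734e-02]), 'joint_vel': array([-0.00256227,  0.00019315, -0.0004584 ,  0.00141038, -0.00122301,
       -0.00061474]), 'joint_efforts': array([-1.13458466e-04, -5.06104088e+01, -2.91404271e+01, -1.10704839e-04,
        4.47021215e-03,  4.07959226e-05]), 'ee_pos': array([0.16812454, 0.52352974, 0.40415692]), 'tcp_rot': array([-1.48253972e-04,  1.54778472e-01,  9.87949031e-01, -5.61861403e-04]), 'force': array([ 0.17921891,  0.29636616, -0.42264708]), 'torque': array([-0.02745259,  0.04430777,  0.0089718 ]), 'gripper_width': 1.0005017962481304}
side {'fov_y': 56.40535635615606, 'cx': 279.0643152428847, 'cy': 204.55532402526293, 'origin': array([ 0.37476786, -0.43850541,  0.53699757]), 'orientation': array([ 0.90311836,  0.38077697, -0.08078912, -0.18127118])}
top {'fov_y': 52.85119127408104, 'cx': 270.7120970784778, 'cy': 204.91992681173937, 'origin': array([0.54897226, 0.02708165, 0.83589261]), 'orientation': array([-0.70158597, -0.02096145,  0.01983435,  0.71200025])}
```

View pics/side0.png

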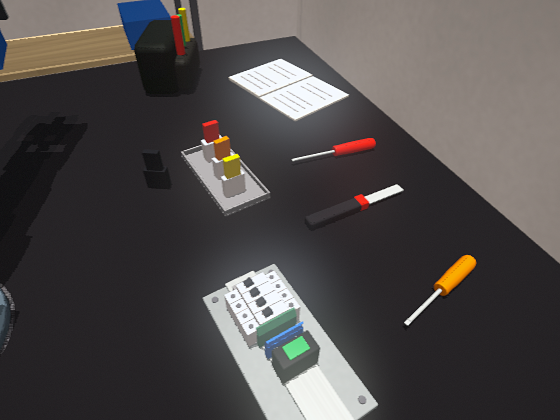

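View pics/top0.png

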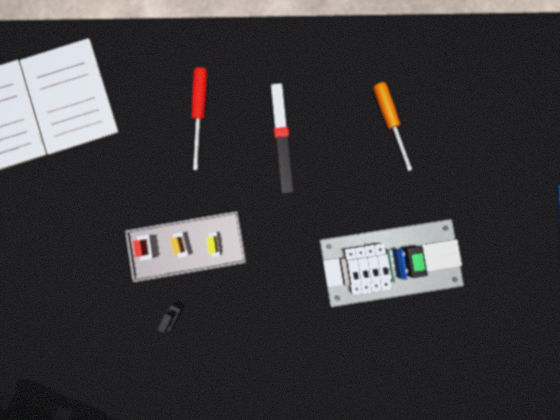

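```bash
cat >> h.py <<'E'
from scipy.spatial.transform import Rotation as R
def ray(n,px):
    m=env.camera_model(n); f=210/np.tan(np.radians(m['fov_y']/2)); q=m['orientation']
    r=R.from_quat([q[1],q[2],q[3],q[0]])
    d=np.array([(px[0]-m['cx'])/f,-(px[1]-m['cy'])/f,-1.]); return np.array(m['origin']),r.apply(d)
def onz(n,px,z):
    o,d=ray(n,px); return o+d*(z-o[2])/d[2]
def proj(n,p):
    m=env.camera_model(n); f=210/np.tan(np.radians(m['fov_y']/2)); q=m['orientation']
    c=R.from_quat([q[1],q[2],q[3],q[0]]).inv().apply(np.array(p)-m['origin'])
    return np.array([m['cx']+f*c[0]/-c[2], m['cy']-f*c[1]/-c[2]])
def crop(im,x0,y0,x1,y1,s,fn):
    c=cv2.resize(im[y0:y1,x0:x1],None,fx=s,fy=s,interpolation=cv2.INTER_CUBIC)
    cv2.imwrite('pics/'+fn,c[:,:,::-1] if c.shape[2]==3 and im is not None else c)
E
python3 - <<'E'
from h import *
t=cv2.imread('pics/top0.png')[:,:,::-1]; s=cv2.imread('pics/side0.png')[:,:,::-1]
crop(t,310,210,475,315,4.8,'tb.png'); crop(s,195,255,385,420,3.6,'sb.png'); crop(t,115,200,255,290,5.5,'tt.png')
def blob(im,mask,z,n):
    c,_=cv2.findContours(mask.astype(np.uint8),cv2.RETR_EXTERNAL,cv2.CHAIN_APPROX_NONE)
    c=max(c,key=cv2.contourArea); r=cv2.minAreaRect(c); b=cv2.boxPoints(r)
    P=[onz(n,p,z)[:2] for p in b]; print(n,r, 'ctr',onz(n,r[0],z).round(4),'L',np.linalg.norm(P[0]-P[1]).round(4),np.linalg.norm(P[1]-P[2]).round(4))
    return P
g=t.astype(int); grey=(g.min(2)>60)
m=np.zeros(grey.shape,bool); m[205:290,115:255]=1
P=blob(t,grey&m,.016,'top'); print(np.round(P,4))
m[:]=0; m[212:315,312:475]=1
P=blob(t,grey&m,.012,'top'); print(np.round(P,4))
E
```

```text
top ((184.75064086914062, 246.27151489257812), (54.293758392333984, 116.73826599121094), 80.19390869140625) ctr [0.5187 0.1954 0.016 ] L 0.2261 0.1049
[[0.5529 0.3158]
 [0.5882 0.0924]
 [0.4847 0.0756]
 [0.4499 0.2974]]
top ((392.03173828125, 262.39971923828125), (70.12211608886719, 138.33168029785156), 80.98067474365234) ctr [ 0.4816 -0.2052  0.012 ] L 0.2697 0.1348
[[ 0.5296 -0.0633]
 [ 0.5678 -0.3303]
 [ 0.4339 -0.3462]
 [ 0.3964 -0.0817]]
```

View pics/tb.png

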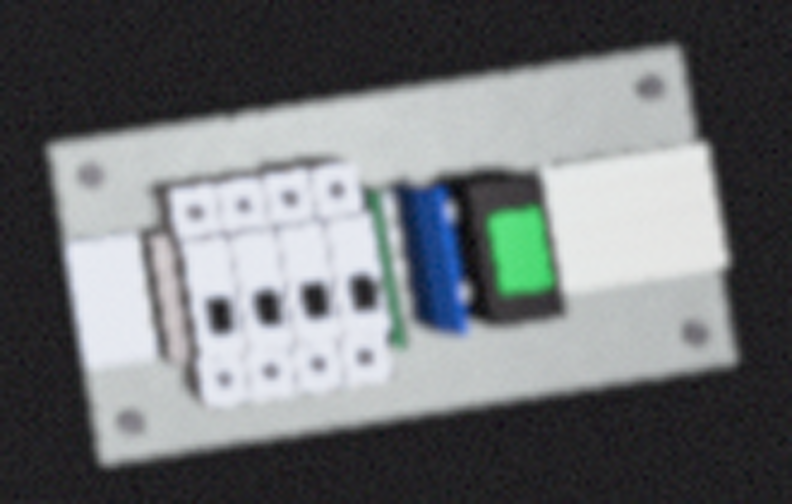

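View pics/sb.png

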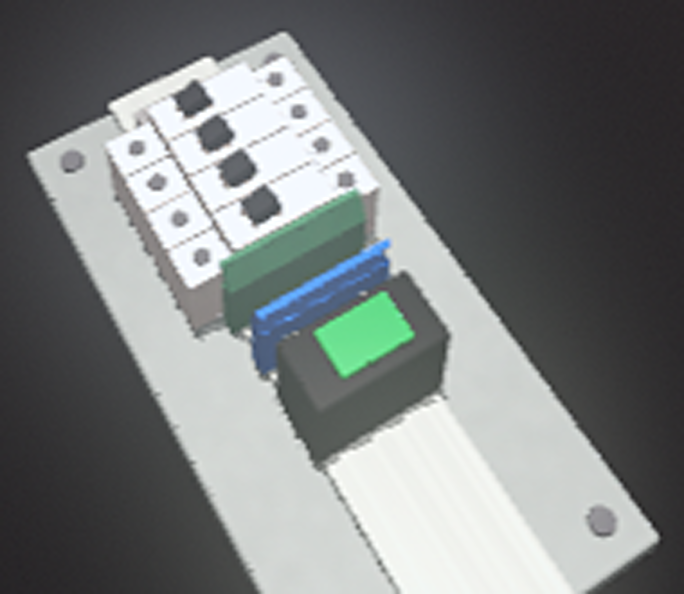

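View pics/tt.png

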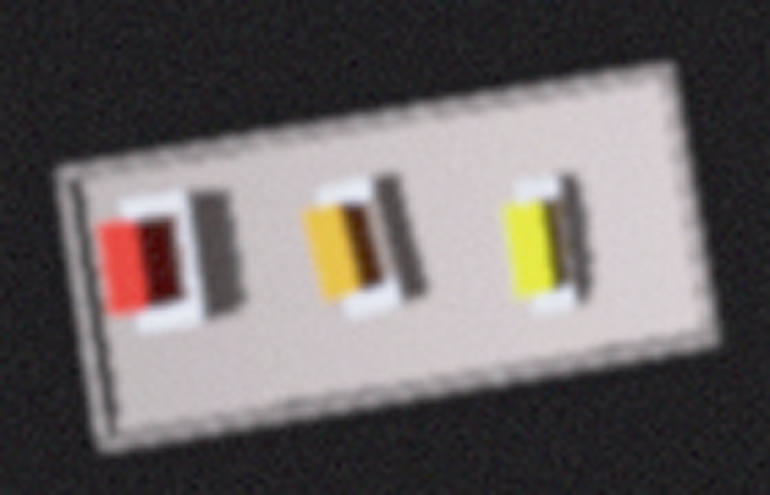

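```bash
python3 - <<'E'
from h import *
t=cv2.imread('pics/top0.png')[:,:,::-1]; s=cv2.imread('pics/side0.png')[:,:,::-1]
yaw=np.radians(8.1); ex=np.array([np.cos(yaw),np.sin(yaw),0]); ey=np.array([-np.sin(yaw),np.cos(yaw),0]); o=np.array([.4816,-.2052,0])
def prof(im,n,z,xs,ys):
    out=[]
    M=np.zeros((len(xs),len(ys),2),np.float32)
    for i,x in enumerate(xs):
        for j,y in enumerate(ys): M[i,j]=proj(n,o+ex*x+ey*y+np.array([0,0,z]))
    return cv2.remap(im,M[...,0],M[...,1],cv2.INTER_CUBIC)
ys=np.arange(-.04,.04,.001)
a=prof(t,'top',.018,np.arange(-.012,.013,.002),ys).mean(0)
b=prof(s,'side',.063,np.arange(-.02,.021,.002),ys).mean(0)
for y,p,q in zip(ys,a,b): print(round(y*1000),p.astype(int),q.astype(int))
E
```

```text
-40 [ 81 201 114] [109 195 136]
-39 [ 76 186 106] [106 189 131]
-38 [ 69 162  94] [105 191 132]
-37 [ 64 132  80] [104 190 131]
-36 [ 61 101  70] [104 190 131]
-35 [62 77 65] [104 189 130]
-34 [62 64 63] [103 189 130]
-33 [59 56 59] [104 191 132]
-32 [50 48 51] [102 188 130]
-31 [39 37 40] [101 188 129]
-30 [29 28 30] [101 187 128]
-29 [23 22 23] [101 188 129]
-28 [20 19 20] [101 188 129]
-27 [21 20 25] [100 186 128]
-26 [24 26 38] [100 187 128]
-25 [29 39 61] [ 99 186 127]
-24 [34 53 91] [100 192 130]
-23 [ 39  70 124] [ 99 186 126]
-22 [ 43  84 155] [ 94 125 103]
-21 [ 45  93 178] [95 91 94]
-20 [ 42  95 187] [ 95  98 101]
-19 [ 37  91 182] [ 88 101 117]
-18 [ 32  83 167] [ 80  98 128]
-17 [ 27  74 151] [ 78  96 125]
-16 [ 24  69 140] [ 78  94 121]
-15 [ 24  66 135] [ 80 100 135]
-14 [ 25  66 134] [ 83 117 172]
-13 [ 26  66 133] [ 83 114 166]
-12 [ 26  64 129] [ 81 104 145]
-11 [ 26  61 122] [ 81 101 138]
-10 [ 24  56 110] [ 81 102 143]
-9 [20 48 95] [ 86 128 191]
-8 [19 42 81] [ 96 165 246]
-7 [19 39 73] [ 98 173 254]
-6 [21 38 70] [ 99 157 228]
-5 [30 43 71] [ 94 120 138]
-4 [47 
[... 640 characters left out ...]
183] [118 177 144]
18 [174 177 184] [142 172 153]
19 [179 181 189] [213 211 211]
20 [185 188 195] [251 251 253]
21 [195 198 206] [249 253 254]
22 [205 209 218] [246 250 254]
23 [215 219 228] [237 240 245]
24 [222 225 234] [209 213 218]
25 [224 226 234] [194 198 203]
26 [221 223 231] [194 199 204]
27 [214 217 225] [195 200 205]
28 [209 211 220] [196 201 205]
29 [207 209 219] [197 201 206]
30 [207 210 219] [194 197 202]
31 [204 207 216] [193 197 202]
32 [198 201 210] [195 199 204]
33 [190 192 200] [199 203 208]
34 [182 184 192] [201 206 209]
35 [177 180 186] [202 206 209]
36 [176 179 185] [187 188 191]
37 [177 179 186] [198 195 195]
38 [177 180 186] [240 241 243]
39 [180 183 190] [250 253 254]
```

```bash
cat >> h.py <<'E'
def tabs(im,n,z,verbose=True):
    hsv=cv2.cvtColor(np.ascontiguousarray(im),cv2.COLOR_RGB2HSV); out={}
    for k,(a,b) in dict(red=(0,8),orange=(12,22),yellow=(25,35)).items():
        m=((hsv[...,0]>=a)&(hsv[...,0]<=b)&(hsv[...,1]>110)&(hsv[...,2]>130)).astype(np.uint8)
        m[:,:110 if n=='top' else 0]=0
        if n=='top': m[:205]=0
        c,_=cv2.findContours(m,cv2.RETR_EXTERNAL,cv2.CHAIN_APPROX_NONE)
        if not c: continue
        c=max(c,key=cv2.contourArea); r=cv2.minAreaRect(c); b=cv2.boxPoints(r)
        P=[onz(n,p,z)[:2] for p in b]; l=[P[1]-P[0],P[2]-P[1]]
        if np.linalg.norm(l[0])<np.linalg.norm(l[1]): l=l[::-1]
        v=l[0]*np.sign(l[0][0])
        print(k,onz(n,r[0],z).round(4),'yaw',np.degrees(np.arctan2(v[1],v[0])).round(1),[np.linalg.norm(q).round(4) for q in l],np.round(r[0],1))
E
python3 - <<'E'
from h import *
t=cv2.imread('pics/top0.png')[:,:,::-1];s=cv2.imread('pics/side0.png')[:,:,::-1]
tabs(t,'top',.091)
hs=cv2.cvtColor(np.ascontiguousarray(s),cv2.COLOR_RGB2HSV)
crop(s,180,110,275,220,6,'st.png')
E
```

```text
red [0.5193 0.2633 0.091 ] yaw 8.3 [np.float64(0.0273), np.float64(0.0129)] [137.3 248.2]
orange [0.5239 0.1964 0.091 ] yaw 15.8 [np.float64(0.027), np.float64(0.012)] [175.4 245. ]
yellow [0.5236 0.1337 0.091 ] yaw 7.8 [np.float64(0.0268), np.float64(0.0124)] [211.1 244.7]
```

View pics/st.png

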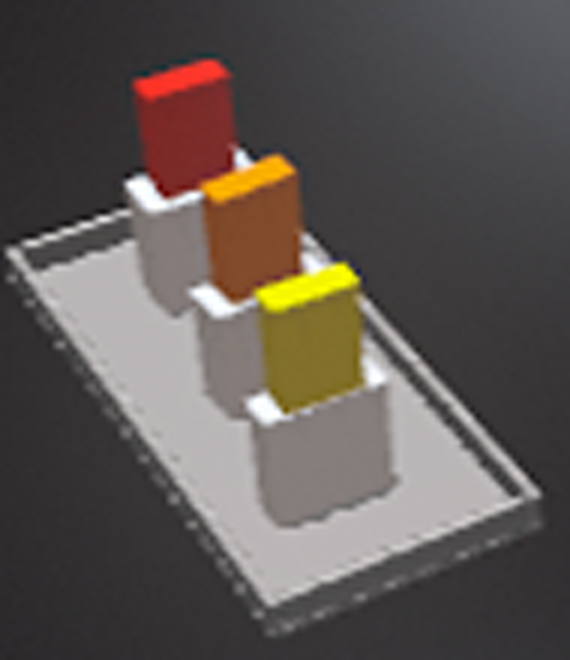

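```bash
python3 - <<'E'
from h import *
print(onz('side',(180+307/6-.5,110+289/6-.5),.091), onz('side',(180+182/6-.5,110+79/6-.5),.091))
# plate lip top front-edge ends side (sb crop 3.6), z=.063
S=lambda x,y:(195+x/3.6-.5,255+y/3.6-.5)
for p in [(224,265),(361,200)]: print('plate lip',onz('side',S(*p),.063))
for p in [(258,317),(389,246)]: print('jaw lip',onz('side',S(*p),.063))
T=lambda x,y:(310+x/4.8-.5,210+y/4.8-.5)
for p in [(380,190),(404,347)]: print('plate R edge top',onz('top',T(*p),.05))
for p in [(404,187),(425,320)]: print('jaw foot',onz('top',T(*p),.018))
E
```

```text
[0.52192483 0.13254283 0.091     ] [0.51847893 0.26249888 0.091     ]
plate lip [ 0.45047209 -0.19352028  0.063     ]
plate lip [ 0.50756821 -0.1885169   0.063     ]
jaw lip [ 0.4545718  -0.21683181  0.063     ]
jaw lip [ 0.50918242 -0.20980379  0.063     ]
plate R edge top [ 0.5092891  -0.18907088  0.05      ]
plate R edge top [ 0.44917324 -0.19643146  0.05      ]
jaw foot [ 0.50873114 -0.20753346  0.018     ]
jaw foot [ 0.45568424 -0.21425833  0.018     ]
```

Call:
carry_out(
  rows=[
    [0, 0, 0.024, 0.6, -0.65, -0.1, 0.5],
    [0, 0, 0.024, 0.6, -0.65, -0.1, 0.5],
    [0, 0, 0.024, 0.6, -0.65, -0.1, 0.5],
    [0, 0, 0.024, 0.6, -0.65, -0.1, 0.5],
    [0, 0, 0.024, 0.6, -0.65, -0.1, 0.5],
  ],
  grip_force=30,
)

```text
time: 0.52
ee_pos: [0.2902, 0.3905, 0.3834]
tcp_rot: [-0.0, 0.081, 0.997, -0.001]
force: [-0.6, -0.5, 0.2]
gripper_width: 0.501
```

Call:
carry_out(
  rows=[
    [0, 0, 0.024, 0.6, -0.65, -0.1, 0.5],
    [0, 0, 0.024, 0.6, -0.65, -0.1, 0.5],
    [0, 0, 0.024, 0.6, -0.65, -0.1, 0.5],
    [0, 0, 0.024, 0.6, -0.65, -0.1, 0.5],
    [0, 0, 0.024, 0.6, -0.65, -0.1, 0.5],
  ],
)

```text
time: 0.93
ee_pos: [0.4121, 0.2576, 0.3628]
tcp_rot: [-0.0, 0.006, 1.0, -0.002]
force: [0.0, -0.3, -0.1]
gripper_width: 0.499
```

Call:
carry_out(
  rows=[
    [0, 0, 0.024, 0.6, -0.65, -0.1, 0.5],
    [0, 0, 0.024, 0.6, -0.65, -0.1, 0.5],
    [0, 0, 0.024, 0.6, -0.65, -0.1, 0.5],
    [0, 0, 0.024, 0.6, -0.65, -0.1, 0.5],
    [0, 0, 0.024, 0.6, -0.65, -0.1, 0.5],
  ],
)

```text
time: 1.35
ee_pos: [0.5343, 0.1244, 0.342]
tcp_rot: [-0.0, -0.068, 0.998, -0.002]
force: [-0.6, 0.7, 0.7]
gripper_width: 0.5
```

Call:
carry_out(
  rows=[
    [0, 0, 0, -0.055, 0.045, 0, 0.5],
    [0, 0, 0, -0.055, 0.045, 0, 0.5],
    [0, 0, 0, -0.055, 0.045, -0.15, 0.5],
  ],
)

```text
time: 1.6
ee_pos: [0.5241, 0.134, 0.3158]
tcp_rot: [0.004, -0.068, 0.998, -0.002]
force: [1.1, 1.0, 0.8]
gripper_width: 0.496
```

```bash
python3 - <<'E'
from h import *
s=snap('side','side1.png'); t=snap('top','top1.png'); print(env.state()['ee_pos'])
crop(s,160,60,300,220,3.5,'s1.png'); crop(t,110,190,290,310,4.4,'t1.png')
E
```

```text
[0.52185755 0.1338418  0.30929995]
```

View pics/s1.png

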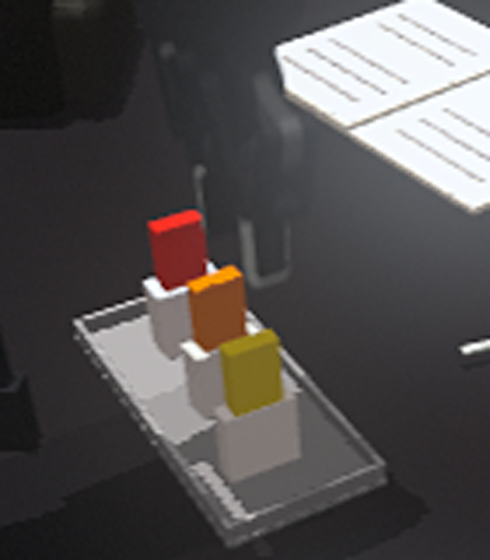

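View pics/t1.png

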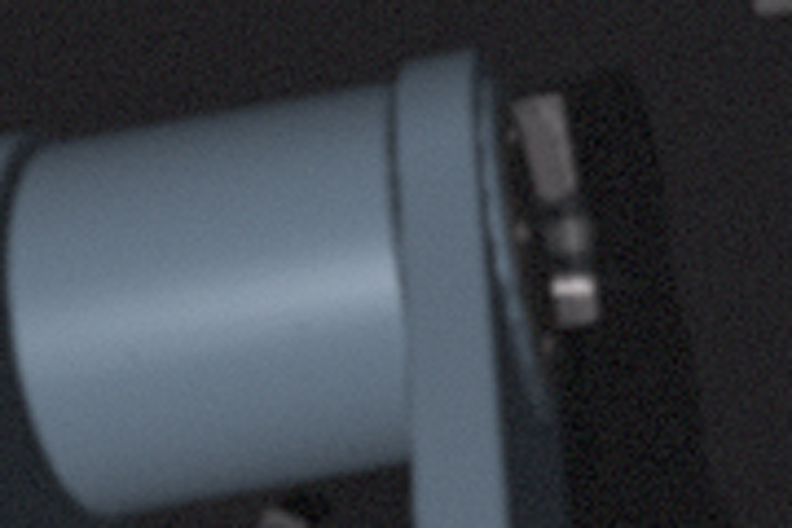

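Call:
carry_out(
  rows=[
    [0, 0, 0, 0.005, -0.004, -0.18, 0.5],
    [0, 0, 0, 0.005, -0.004, -0.36, 0.5],
    [0, 0, 0, 0.005, -0.004, -0.36, 0.5],
  ],
)

```text
time: 1.95
ee_pos: [0.5209, 0.1334, 0.2329]
tcp_rot: [-0.007, -0.069, 0.998, -0.003]
force: [-1.4, 0.3, -0.8]
gripper_width: 0.496
```

```bash
python3 - <<'E'
from h import *
s=snap('side','side2.png'); st=env.state(); print(st['ee_pos'],st['force'])
crop(s,160,60,300,220,3.5,'s2.png')
E
```

```text
[0.52188672 0.13346493 0.23589406] [ 0.14616539 -1.18263867  1.16517364]
```

View pics/s2.png

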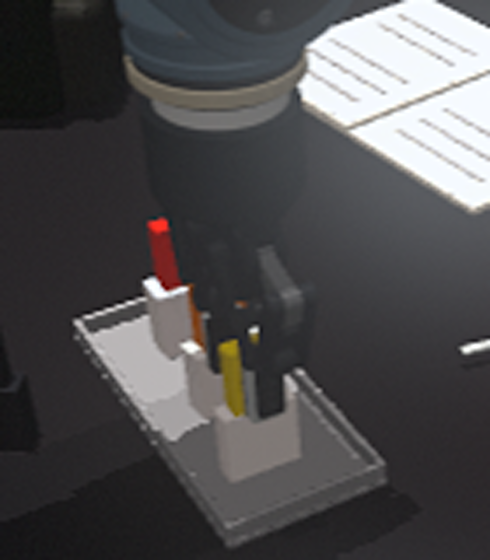

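Call:
carry_out(
  rows=[
    [0, 0, 0, 0, 0, 0, 0.9],
    [0, 0, 0, 0, 0, 0, 1],
    [0, 0, 0, 0, 0, 0, 1],
    [0, 0, 0, 0, 0, 0, 1],
    [0, 0, 0, 0, 0, 0, 1],
  ],
  grip_force=40,
)

```text
time: 2.42
ee_pos: [0.5224, 0.1337, 0.238]
tcp_rot: [-0.004, -0.069, 0.998, -0.002]
force: [-1.9, 0.8, 9.8]
gripper_width: 0.13
```

Call:
carry_out(
  rows=[
    [0, 0, 0, 0, 0, 0.15, 1],
    [0, 0, 0, 0, 0, 0.3, 1],
    [0, 0, 0, 0, 0, 0.5, 1],
    [0, 0, 0, 0, 0, 0.5, 1],
  ],
)

```text
time: 2.75
ee_pos: [0.5237, 0.134, 0.3458]
tcp_rot: [0.001, -0.069, 0.998, -0.002]
force: [1.2, -0.5, 0.2]
gripper_width: 0.136
```

Call:
carry_out(
  rows=[
    [0, 0, 0, -0.11, -0.84, 0, 1],
    [0, 0, 0, -0.11, -0.84, 0, 1],
    [0, 0, 0, -0.11, -0.84, 0, 1],
    [0, 0, 0, -0.11, -0.84, 0, 1],
    [0, 0, 0, -0.11, -0.84, 0, 1],
  ],
)

```text
time: 3.17
ee_pos: [0.501, -0.039, 0.3472]
tcp_rot: [0.002, -0.067, 0.998, -0.003]
force: [-0.3, -0.1, -0.1]
gripper_width: 0.133
```

Call:
carry_out(
  rows=[
    [0, 0, 0, -0.105, -0.84, 0, 1],
    [0, 0, 0, -0.105, -0.84, 0, 1],
    [0, 0, 0, -0.105, -0.84, 0, 1],
    [0, 0, 0, -0.105, -0.84, 0, 1],
    [0, 0, 0, -0.105, -0.84, 0, 1],
  ],
)

```text
time: 3.58
ee_pos: [0.4793, -0.2115, 0.3483]
tcp_rot: [0.003, -0.065, 0.998, -0.004]
force: [-0.6, -0.1, -1.4]
gripper_width: 0.131
```

```bash
python3 - <<'E'
from h import *
s=snap('side','side3.png'); t=snap('top','top3.png'); st=env.state(); print(st['ee_pos'],st['force'],st['torque'],st['tcp_rot'])
crop(s,180,180,380,400,2.7,'s3.png')
E
```

```text
[ 0.4796807  -0.20847492  0.34784683] [ 0.32789557  1.50207182 -1.17148144] [-0.01188549 -0.01512721  0.01756944] [ 0.00288198 -0.0653807   0.99785163 -0.00303069]
```

View pics/s3.png

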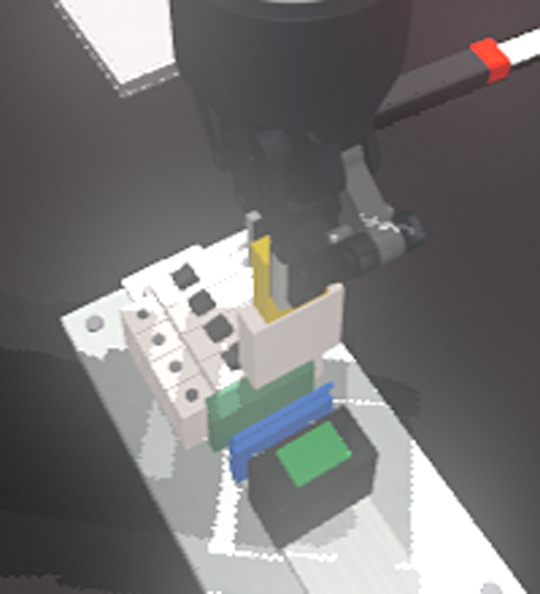

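View pics/top3.png

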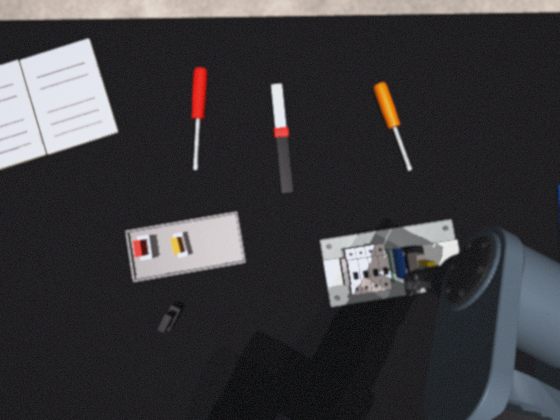

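```bash
python3 - <<'E'
from h import *
st=env.state(); p=st['ee_pos']; q=st['tcp_rot']; r=R.from_quat([q[1],q[2],q[3],q[0]]); print(r.as_matrix().round(4))
for v in [(-.022,-.007),(.022,-.007)]:
  for u in (.234,.189):
    w=p+r.apply([v[0],v[1]*-1 if False else v[1],u]); 
    print(v,u,w.round(4),proj('side',w).round(1),((proj('side',w)-[180,180])*2.7).round(0))
    w=p+r.apply([v[0],-v[1],u]); print('   other', w.round(4),((proj('side',w)-[180,180])*2.7).round(0))
s=cv2.imread('pics/side3.png')[:,:,::-1]; crop(s,255,270,325,345,8,'s3b.png')
E
```

```text
[[-0.9914 -0.1305  0.0061]
 [-0.1305  0.9914 -0.0057]
 [-0.0054 -0.0064 -1.    ]]
(-0.022, -0.007) 0.234 [ 0.5038 -0.2139  0.114 ] [302.1 306.1] [330. 340.]
   other [ 0.502  -0.2     0.1139] [313. 317.]
(-0.022, -0.007) 0.189 [ 0.5036 -0.2136  0.159 ] [303.7 284.9] [334. 283.]
   other [ 0.5017 -0.1997  0.1589] [316. 260.]
(0.022, -0.007) 0.234 [ 0.4602 -0.2196  0.1138] [270.8 322.6] [245. 385.]
   other [ 0.4584 -0.2057  0.1137] [230. 360.]
(0.022, -0.007) 0.189 [ 0.4599 -0.2194  0.1588] [270.2 301.9] [244. 329.]
   other [ 0.4581 -0.2055  0.1587] [227. 304.]
```

View pics/s3b.png

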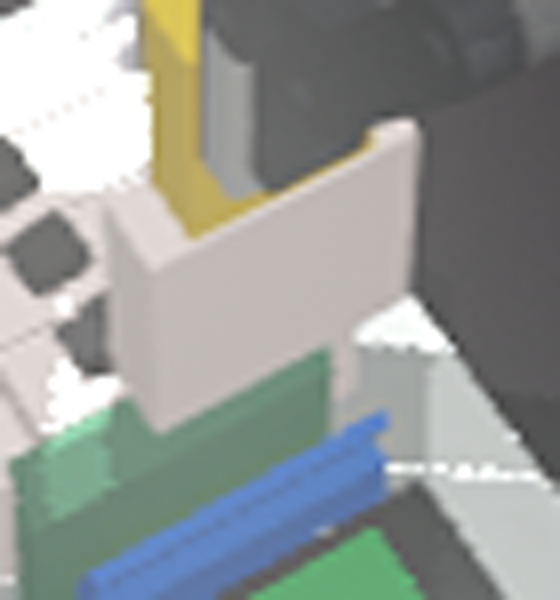

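```bash
python3 - <<'E'
from h import *
A=onz('side',(275.1,323.5),.114);B=onz('side',(305.5,306.6),.114)
print(A,B,np.linalg.norm(A-B)); d=(B-A)/np.linalg.norm(B-A); print('yaw',np.degrees(np.arctan2(d[1],d[0])), (A+B)/2+.007*np.array([-d[1],d[0],0]))
for i in range(3):
    env.camera('side'); st=env.state(); print(st['ee_pos'].round(4),st['tcp_rot'].round(4))
E
```

```text
[ 0.46441471 -0.2227053   0.114     ] [ 0.50736028 -0.21613917  0.114     ] 0.043444630535789834
yaw 8.692871707395614 [ 0.48482953 -0.21250265  0.114     ]
[ 0.4799 -0.2071  0.3477] [ 0.0027 -0.0661  0.9978 -0.0028]
[ 0.48   -0.2063  0.3476] [ 0.0026 -0.0669  0.9978 -0.0027]
[ 0.4802 -0.2058  0.3475] [ 0.0025 -0.0674  0.9977 -0.0027]
```

Call:
carry_out(
  rows=[
    [0.0003, 0.0013, 0, -0.018, 0.034, 0, 1],
    [0.0003, 0.0013, 0, -0.018, 0.034, -0.1, 1],
    [0.0003, 0.0013, 0, -0.018, 0.034, -0.2, 1],
    [0.0003, 0.0013, 0, -0.018, 0.034, -0.2, 1],
    [0.0003, 0.0013, 0, -0.018, 0.034, -0.2, 1],
  ],
)

```text
time: 4.25
ee_pos: [0.4765, -0.1978, 0.3073]
tcp_rot: [-0.002, -0.068, 0.998, -0.001]
force: [-0.7, -0.6, -0.2]
gripper_width: 0.133
```

```bash
python3 - <<'E'
from h import *
for i in range(4): env.camera('side')
s=snap('side','side4.png'); st=env.state(); print(st['ee_pos'],st['force'],st['torque'],st['tcp_rot'])
crop(s,235,265,325,365,6,'s4.png')
E
```

```text
[ 0.47677396 -0.19895047  0.30846227] [-0.64228758  0.16864149 -0.17983108] [-0.01705831 -0.02938795 -0.00063774] [-8.76999546e-04 -6.74578699e-02  9.97720054e-01 -1.83313888e-03]
```

View pics/s4.png

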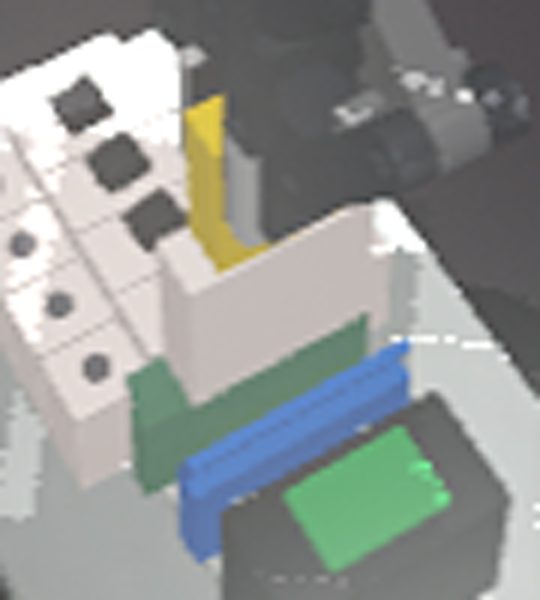

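```bash
python3 - <<'E'
from h import *
z=.0745
A=onz('side',(267.3,332),z);B=onz('side',(299.2,317.5),z)
d=(B-A)/np.linalg.norm(B-A); print(A,B,np.linalg.norm(A-B),'yaw',np.degrees(np.arctan2(d[1],d[0])), (A+B)/2+.007*np.array([-.14,.99,0]))
E
```

```text
[ 0.45914204 -0.20964014  0.0745    ] [ 0.50514192 -0.20675808  0.0745    ] 0.04609008248368914 yaw 3.5851026061308895 [ 0.48116198 -0.20126911  0.0745    ]
```

Call:
carry_out(
  rows=[
    [0, 0, 0, 0, -0.005, -0.04, 1],
    [0, 0, 0, 0, -0.005, -0.07, 1],
    [0, 0, 0, 0, -0.005, -0.09, 1],
    [0, 0, 0, 0, -0.005, -0.1, 1],
  ],
)

```text
time: 4.83
ee_pos: [0.4766, -0.1999, 0.2875]
tcp_rot: [-0.001, -0.067, 0.998, -0.001]
force: [0.2, 1.6, 1.8]
gripper_width: 0.13
```

Call:
carry_out(
  rows=[
    [0, 0, 0, 0, 0, 0, 1],
    [0, 0, 0, 0, 0, 0, 1],
  ],
)

```text
time: 5.0
ee_pos: [0.4765, -0.1998, 0.2872]
tcp_rot: [-0.002, -0.067, 0.998, -0.001]
force: [-0.1, 0.9, -0.7]
gripper_width: 0.13
```

Call:
carry_out(
  rows=[
    [0, 0, 0, 0, 0, -0.01, 1],
    [0, 0, 0, 0, 0, -0.02, 1],
    [0, 0, 0, 0, 0, -0.03, 1],
    [0, 0, 0, 0, 0, -0.03, 1],
  ],
)

```text
time: 5.33
ee_pos: [0.4768, -0.2002, 0.2814]
tcp_rot: [-0.001, -0.067, 0.998, -0.002]
force: [2.4, -3.2, -0.6]
gripper_width: 0.133
```

Call:
carry_out(
  rows=[
    [0, 0, 0, 0, 0, -0.01, 1],
    [0, 0, 0, 0, 0, -0.02, 1],
    [0, 0, 0, 0, 0, -0.02, 1],
  ],
)

```text
time: 5.58
ee_pos: [0.4768, -0.2003, 0.2771]
tcp_rot: [-0.001, -0.067, 0.998, -0.002]
force: [1.6, -1.7, -0.7]
gripper_width: 0.132
```

Call:
carry_out(
  rows=[
    [0, 0, 0, 0, -0.002, -0.01, 1],
    [0, 0, 0, 0, -0.002, -0.02, 1],
    [0, 0, 0, 0, -0.002, -0.03, 1],
    [0, 0, 0, 0, -0.002, -0.03, 1],
  ],
)

```text
time: 5.92
ee_pos: [0.4767, -0.2005, 0.2705]
tcp_rot: [-0.001, -0.068, 0.998, -0.002]
force: [0.8, -1.0, -3.5]
gripper_width: 0.131
```

Call:
carry_out(
  rows=[
    [0, 0, 0, 0, 0, -0.01, 1],
    [0, 0, 0, 0, 0, -0.02, 1],
    [0, 0, 0, 0, 0, -0.03, 1],
    [0, 0, 0, 0, 0, -0.03, 1],
    [0, 0, 0, 0, 0, -0.03, 1],
  ],
)

```text
time: 6.33
ee_pos: [0.4767, -0.2006, 0.2641]
tcp_rot: [-0.001, -0.068, 0.998, -0.002]
force: [1.4, -2.1, -4.2]
gripper_width: 0.129
```

```bash
python3 - <<'E'
from h import *
s=snap('side','side5.png'); st=env.state(); print(st['ee_pos'],st['force'],st['torque'],st['tcp_rot'])
crop(s,235,265,325,365,6,'s5.png')
E
```

```text
[ 0.47666068 -0.20055519  0.26413261] [ 0.99076248 -2.09371047 -4.93772239] [-0.44574263 -0.35814535  0.17919092] [-0.00145369 -0.06751939  0.99771544 -0.00170909]
```

View pics/s5.png

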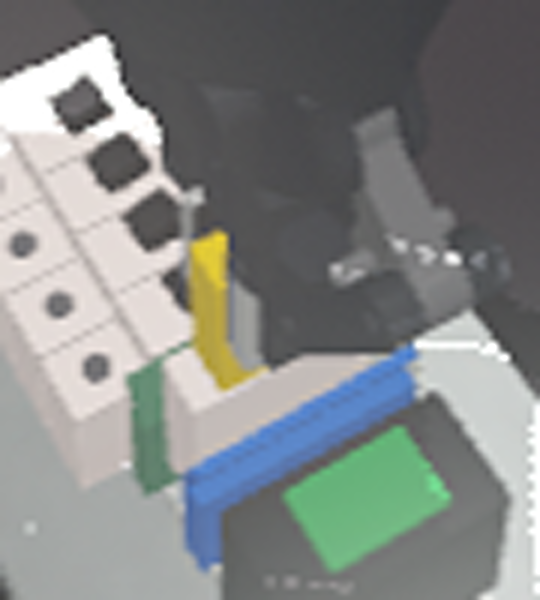

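Call:
carry_out(
  rows=[
    [0, 0, 0, 0, 0, -0.01, 1],
    [0, 0, 0, 0, 0, -0.02, 1],
    [0, 0, 0, 0, 0, -0.03, 1],
    [0, 0, 0, 0, 0, -0.03, 1],
    [0, 0, 0, 0, 0, -0.03, 1],
  ],
)

```text
time: 6.8
ee_pos: [0.4766, -0.2006, 0.2579]
tcp_rot: [-0.001, -0.068, 0.998, -0.002]
force: [1.9, -1.5, -3.3]
gripper_width: 0.135
```

Call:
carry_out(
  rows=[
    [0, 0, 0, 0, 0, -0.01, 1],
    [0, 0, 0, 0, 0, -0.015, 1],
    [0, 0, 0, 0, 0, -0.015, 1],
    [0, 0, 0, 0, 0, -0.015, 1],
  ],
)

```text
time: 7.13
ee_pos: [0.4766, -0.2006, 0.2547]
tcp_rot: [-0.002, -0.068, 0.998, -0.002]
force: [1.2, -2.2, -2.0]
gripper_width: 0.122
```

Call:
carry_out(
  rows=[
    [0, 0, 0, 0, 0, -0.004, 1],
    [0, 0, 0, 0, 0, -0.008, 1],
    [0, 0, 0, 0, 0, -0.008, 1],
    [0, 0, 0, 0, 0, -0.008, 1],
  ],
)

```text
time: 7.47
ee_pos: [0.4766, -0.2006, 0.2531]
tcp_rot: [-0.002, -0.068, 0.998, -0.002]
force: [1.3, -1.8, 2.0]
gripper_width: 0.132
```

Call:
carry_out(
  rows=[
    [0, 0, 0, 0, 0, -0.005, 1],
    [0, 0, 0, 0, 0, -0.005, 1],
    [0, 0, 0, 0, 0, -0.005, 1],
  ],
)

```text
time: 7.72
ee_pos: [0.4766, -0.2006, 0.2521]
tcp_rot: [-0.001, -0.068, 0.998, -0.002]
force: [1.2, -1.8, 2.8]
gripper_width: 0.13
```

Call:
carry_out(
  rows=[
    [0, 0, 0, 0, 0, -0.004, 1],
    [0, 0, 0, 0, 0, -0.004, 1],
    [0, 0, 0, 0, 0, -0.004, 1],
  ],
)

```text
time: 7.97
ee_pos: [0.4768, -0.2006, 0.252]
tcp_rot: [-0.001, -0.068, 0.998, -0.002]
force: [-0.6, 0.6, 12.5]
gripper_width: 0.13
```

Call:
carry_out(
  rows=[
    [0, 0, 0, 0, 0, -0.004, 1],
    [0, 0, 0, 0, 0, -0.004, 1],
    [0, 0, 0, 0, 0, -0.004, 1],
  ],
)

```text
time: 8.22
ee_pos: [0.4769, -0.2006, 0.252]
tcp_rot: [-0.001, -0.068, 0.998, -0.002]
force: [-3.0, -0.4, 14.1]
gripper_width: 0.131
```

```bash
python3 - <<'E'
from h import *
s=snap('side','side6.png'); st=env.state(); print(st['ee_pos'],st['force'],st['torque'],st['tcp_rot'])
crop(s,235,265,325,365,6,'s6.png')
E
```

```text
[ 0.4768864  -0.20057273  0.25196628] [-1.97171162  0.49411606 14.60503086] [0.09229228 0.76044787 0.14273867] [-0.001133   -0.06763087  0.99770791 -0.00192756]
```

View pics/s6.png

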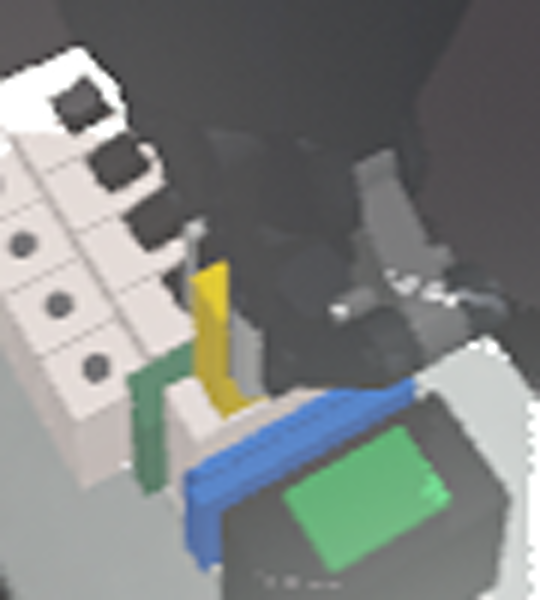

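Call:
carry_out(
  rows=[
    [0, 0, 0, 0, 0, 0.002, 0.6],
    [0, 0, 0, 0, 0, 0.002, 0.6],
    [0, 0, 0, 0, 0, 0.002, 0.6],
    [0, 0, 0, 0, 0, 0.002, 0.6],
    [0, 0, 0, 0, 0, 0.002, 0.6],
  ],
)

```text
time: 8.68
ee_pos: [0.4768, -0.2005, 0.2521]
tcp_rot: [-0.001, -0.068, 0.998, -0.002]
force: [0.4, -0.2, -0.6]
gripper_width: 0.401
```

Call:
carry_out(
  rows=[
    [0, 0, 0, 0, 0, 0.1, 0.6],
    [0, 0, 0, 0, 0, 0.3, 0.6],
    [0, 0, 0, 0, 0, 0.5, 0.6],
    [0, 0, 0, 0, 0, 0.7, 0.6],
    [0, 0, 0, 0, 0, 0.7, 0.6],
  ],
)

```text
time: 9.1
ee_pos: [0.4777, -0.2009, 0.3993]
tcp_rot: [0.003, -0.068, 0.998, -0.005]
force: [0.9, -0.6, 1.0]
gripper_width: 0.404
```

Call:
carry_out(
  rows=[
    [0, 0, 0, -0.3, 0.7, 0.3, 0.6],
    [0, 0, 0, -0.3, 0.7, 0.3, 0.6],
    [0, 0, 0, -0.3, 0.7, 0.3, 0.6],
    [0, 0, 0, -0.3, 0.7, 0.3, 0.6],
    [0, 0, 0, -0.3, 0.7, 0.3, 0.6],
  ],
)

```text
time: 9.52
ee_pos: [0.4159, -0.0573, 0.4619]
tcp_rot: [0.005, -0.069, 0.998, -0.005]
force: [1.2, -0.8, 1.0]
gripper_width: 0.399
```

```bash
python3 - <<'E'
from h import *
s=snap('side','side7.png'); t=snap('top','top7.png'); st=env.state(); print(st['time'],st['ee_pos'],st['force'],st['gripper_width'])
crop(s,225,255,335,365,5.4,'s7.png'); crop(t,310,210,475,315,4.8,'t7.png')
E
```

```text
9.6167 [ 0.41740253 -0.06010839  0.45985203] [-0.17376874  0.24654517 -1.02567052] 0.4014355686909139
```

View pics/s7.png

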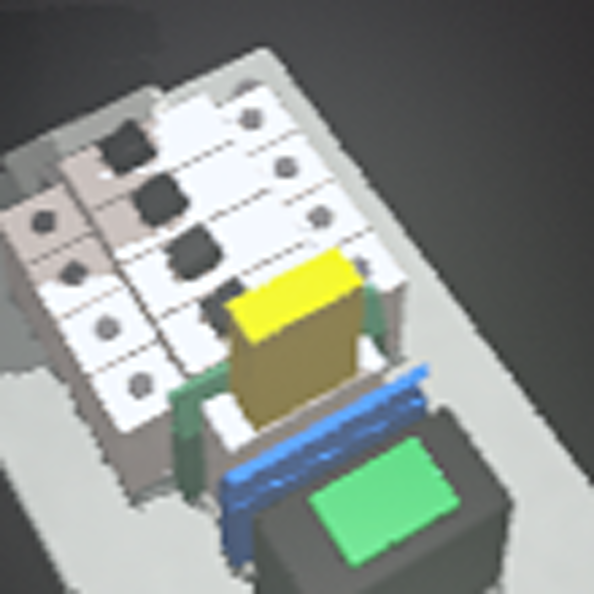

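View pics/t7.png

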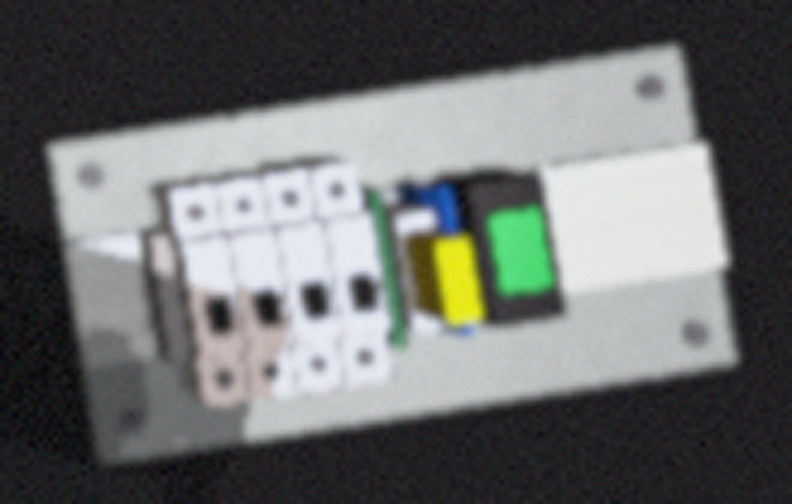

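```bash
python3 - <<'E'
from h import *
a=cv2.imread('pics/side0.png')[:,:,::-1]; b=cv2.imread('pics/side7.png')[:,:,::-1]; 
yaw=np.radians(8.1); ex=np.array([np.cos(yaw),np.sin(yaw),0]); ey=np.array([-np.sin(yaw),np.cos(yaw),0]); o=np.array([.4816,-.2052,0])
ys=np.arange(-.025,.03,.0005)
def prof(im,n,z,x):
    M=np.array([[proj(n,o+ex*x+ey*y+np.array([0,0,z])) for y in ys]],np.float32)
    return cv2.remap(im,M[...,0],M[...,1],cv2.INTER_CUBIC)[0].astype(float)
for x in (-.024,-.018,-.012,-.006,0,.006,.012,.018,.024):
    r=[]
    for im in (a,b):
        p=prof(im,'side',.063,x); w=np.clip(p[:,2]-p[:,0]-70,0,None); w[ys>.005]=0; w[ys<-.014]=0
        r.append((w*ys).sum()/w.sum()*1e3)
        g=prof(im,'side',.063,x)
    print(x*1e3,np.round(r,2),round(r[1]-r[0],2))
tabs(b,'side',.105); tabs(cv2.imread('pics/top7.png')[:,:,::-1],'top',.105)
E
```

```text
-24.0 [-7.72 -9.51] -1.79
-18.0 [-8.46 -9.46] -1.0
-12.0 [-7.39 -9.36] -1.96
-6.0 [-8.38 -9.58] -1.2
0.0 [-7.3  -9.48] -2.19
6.0 [-8.19 -9.37] -1.18Traceback (most recent call last):
  File "<stdin>", line 13, in <module>
  File "<stdin>", line 6, in prof
  File "h.py", line 13, in proj
    m=env.camera_model(n); f=210/np.tan(np.radians(m['fov_y']/2)); q=m['orientation']
ValueError: time passes only in moves, steps and waits
```

```bash
python3 - <<'E'
import re
s=open('h.py').read().replace("env.camera_model(n)","CM[n]").replace("from cell import env","from cell import env\nCM={k:env.camera_model(k) for k in ('side','top')}")
open('h.py','w').write(s)
E
python3 - <<'E'
from h import *
a=cv2.imread('pics/side0.png')[:,:,::-1]; b=cv2.imread('pics/side7.png')[:,:,::-1]
ys=np.arange(-.025,.03,.0005)
yaw=np.radians(8.1); ex=np.array([np.cos(yaw),np.sin(yaw),0]); ey=np.array([-np.sin(yaw),np.cos(yaw),0]); o=np.array([.4816,-.2052,0])
def prof(im,n,z,xs):
    M=np.array([[proj(n,o+ex*x+ey*y+np.array([0,0,z])) for y in ys] for x in xs],np.float32)
    return cv2.remap(im,M[...,0],M[...,1],cv2.INTER_LINEAR).astype(float)
P=[prof(im,'side',.063,np.arange(-.024,.024,.001)) for im in (a,b)]
p=[(q[...,2]-q[...,0]).mean(0) for q in P]
for y,u,v in zip(ys,*p):
    if -.015<y<.003: print(round(y*1e3,1),int(u),int(v))
tabs(b,'side',.105); tabs(cv2.imread('pics/top7.png')[:,:,::-1],'top',.105)
E
```

```text
-15.0 56 81
-14.5 70 72
-14.0 82 64
-13.5 85 60
-13.0 80 58
-12.5 71 60
-12.0 64 67
-11.5 61 82
-11.0 60 105
-10.5 61 128
-10.0 68 144
-9.5 83 151
-9.0 105 150
-8.5 128 138
-8.0 144 110
-7.5 152 71
-7.0 151 30
-6.5 143 2
-6.0 121 -9
-5.5 86 -10
-5.0 49 -8
-4.5 20 -7
-4.0 8 -6
-3.5 6 -5
-3.0 7 -7
-2.5 8 -12
-2.0 9 -20
-1.5 10 -28
-1.0 10 -32
-0.5 10 -34
0.0 10 -34
0.5 10 -34
1.0 10 -35
1.5 10 -35
2.0 10 -36
2.5 10 -36
red [0.7435 0.0628 0.105 ] yaw -4.1 [np.float64(0.0879), np.float64(0.0316)] [354.3 145.3]
orange [ 0.7191 -0.2434  0.105 ] yaw 18.8 [np.float64(0.0853), np.float64(0.0231)] [455.8 273.2]
yellow [ 0.4783 -0.2024  0.105 ] yaw 6.9 [np.float64(0.0311), np.float64(0.0124)] [279.2 309.4]
red [0.5203 0.259  0.105 ] yaw 8.3 [np.float64(0.0277), np.float64(0.0127)] [137.3 248. ]
orange [0.5253 0.1892 0.105 ] yaw 13.9 [np.float64(0.0238), np.float64(0.0038)] [177.7 244.4]
yellow [ 0.4793 -0.2008  0.105 ] yaw 7.6 [np.float64(0.0302), np.float64(0.0144)] [404.9 268. ]
```

```bash
python3 -c "
from cell import env
print(env.state()['time']); print(env.finish_job())"
```

```text
9.6167
the job is handed in; nothing more can be done
None
```

The yellow spacer (14 mm) is the right one. It stands released and fully home in the gap, and I handed the job in at 9.6 s.

**Choosing it:** Before moving, the side view suggested a gap of about 12 mm. The top view suggested 15 to 18 mm, so the two disagreed. I tried yellow first because it could not jam in either case. It slid in with only a few newtons of force. Orange and red were never touched and are still in the tray.

**Last checks after release:**
- **Jaw:** its lip had moved back 2.0 mm in the side view compared with the start, which is what a 14 mm spacer in a 12 mm gap should give.
- **Depth:** it met the rail at the expected height (the tool stopped at z = 0.252 m), with the largest contact force about 15 N.
- **Centring and angle:** the two cameras put its tab at (0.478–0.479, −0.201 to −0.202) m, within about 2 mm of centre. They put its yaw at 6.9° and 7.6°, against about 7–8° for the plate and board, so it is within about 1°.
- **Screwdrivers and saw:** they had not moved in the top picture taken while yellow was being carried over. I did not measure them again at the end.

**Odd readings:**
- The side camera reads about 2–3 mm further towards −y than the top camera.
- The vertical force read −2 to −5 N while the spacer was sliding in, which I could not explain.
- In the last side-view check, the colour search for the red and orange tabs locked onto other objects, apparently the screwdriver handles. In the last top view it found red cleanly but only part of orange, so the evidence for orange at the end is weak.

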